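# Put three swapped supplies back in their own trays

### The job

The bench supplies have been put back in the wrong wooden trays: swap them round so that the reel of solder stands in the round tray, the glue bottle in the square tray and the box of screws in the oblong tray, each upright, flat on the tray's floor and near its middle. The cork mat is free for setting one of them aside on the way. Do not knock the bottle over, and leave the pencil, the marker and the screwdriver where they lie.

Things in the scene. Friction and masses are not known exactly. Their poses are not given: they have to be found in the camera images.
- reel_centre (a point): reel of solder standing on its flange, a black spool 54 mm across and 35 mm high (both flanges 54 mm across, the wire between them 48 mm); this point is its centre, 17.5 mm above its underside; z up along its axis. It can be gripped from above across the flanges in any direction. Starts in one of the trays
- bottle_cap (a point): upright white glue bottle with red cap and nozzle, 190 mm high in all; body 49 mm (its x) by 64 mm (its y) up to 150 mm, above it a cap collar 26 mm across from 150 to 167 mm, then a nozzle about 14 mm across narrowing up to 190 mm; about 0.3 kg. This point is the middle of the cap collar, 158 mm above the bottle's underside and over the middle of its foot: a good place to grip from above in any direction. z up. Starts in one of the trays
- box_centre (a point): blue cardboard box of screws lying flat, closed, 60 mm (its x) by 83 mm (its y) by 46 mm high, about 0.42 kg; this point is its centre, 23 mm above its underside; z up. Grip across the 60 mm width. Starts in one of the trays
- round_tray_floor (a point): round wooden tray, fixed, 124 mm outside diameter, about 114 mm inside; rim 4 mm thick, its top 8 mm above the bench; this point is the middle of its floor, 4 mm above the bench; z up. Place for the reel
- square_tray_floor (a point): square wooden tray, fixed, 106 x 106 mm outside, 98 x 98 mm inside; rim 4 mm thick, its top 8 mm above the bench; this point is the middle of its floor, 4 mm above the bench; x and y along its sides, z up. Place for the glue bottle
- long_tray_floor (a point): oblong wooden tray, fixed, outside 88 mm (its x) by 128 mm (its y), inside 80 x 120 mm; rim 4 mm thick, its top 8 mm above the bench; this point is the middle of its floor, 4 mm above the bench; z up. Place for the box of screws, which lies flat in it only lengthwise (the box's y along the tray's y, either way round)
- cork_mat_top (a point): flat square cork mat, fixed, 100 x 100 x 4 mm, empty at the start; this point is the middle of its top face, 4 mm above the bench; x and y along its sides, z up. A free place to set one thing down. Trays and mat lie in a row at x 0.44 to 0.55; black cases 0.3 m tall stand behind its right half from x = 0.57 on, shelves hang over x > 0.63: carry straight along the row, not in wide arcs
- pencil: orange pencil, about 150 mm long and 8 mm thick, lying loose on the bench in the row of trays, pointing roughly away from the robot; origin at its middle, on its underside. To be left alone
- marker: black marker pen, about 135 mm long and 14 mm thick, lying loose in the row of trays, pointing roughly away from the robot; origin at its middle, on its underside. To be left alone
- driver: green-handled screwdriver, about 155 mm long, handle 26 mm thick, lying loose in the row of trays, pointing roughly away from the robot; origin at its middle, on its underside. To be left alone

How it is judged:
By the outcome, as a careful person would: the job done as asked, in the order asked, and still so for the second after the job is handed in, with the robot touching nothing.
It also fails if it takes over 109 s, if anything falls off the work surface, if the arm or the gripper's body presses on something with over 40 N, if the wrist force passes 120 N, or if a joint passes its speed limit or range.

### The arm

A 6-joint arm with a two-finger parallel gripper is mounted at the origin on a cart in front of the work surface, level with it; the furniture and walls round the work are solid. World frame = base frame: x ahead of the robot, y to its left, z up, the work surface at z = 0. Lengths are in m, angles in rad, forces in N, time in s.
With the tool pointing down it reaches from about 0.3 to 0.875 m from the base axis. Payload 4.2 kg.
Tool frame: the origin (TCP) lies between the finger pads; the fingertips stand 11 mm ahead of it and the grasp point (between the pads) lies 8 mm behind it; z points along the fingers, y is the line along which they close (so a half turn about z gives the same grasp; the last joint's range is limited). The gripper opens to 85 mm and grips with 20 to 120 N. Pads are 22 mm wide; open, the fingers measure 114 mm over their backs; the gripper's body (76 mm by 85 mm) begins 54 mm behind the grasp point. The pads swing forward as they close: fully open they stand 13 mm farther back than shut.
Start: joints at [1.131, 0.32, 1.565, -0, 1.257, -0.02], TCP at [0.234, 0.525, 0.242] pointing down, gripper open.
Joint ranges: [-3.11, 3.11], [-0.84, 2.01], [0.21, 2.61], [-1.34, 4.49], [0.05, 2.63], [-2.56, 2.56]. Speed limits (rad/s): [2.57, 2.57, 3.14, 3.14, 3.14, 3.14].

### API

Orientations are given as a unit quaternion [x, y, z, w].
In Python, from bench import get_state, read_camera, camera_info, sign_off gives the robot as it stands.
- The arm moves only by the tool send_rows, never from a script. Its argument "deltas" is text: rows parted by semicolons, each of 7 numbers parted by spaces: the turn, a rotation vector about the tool's x, y, z in units of 0.5 rad (1.0 is 0.5 rad), then the shift along the tool's x, y, z in units of 0.2 m (1.0 is 0.2 m), then the opening, from 0 (shut) to 1 (fully open). In form: wx wy wz x y z grip; .... A call has 1 to 12 rows; each row is the pose to reach, as a shift and turn from the pose commanded when the call began, along the tool's axes at that moment; what a row does not reach only later rows make up. A row lasts 1/12 s, in which the tool goes at most 41.7 mm and 7.16 degrees, less where a joint would pass 70% of its speed; a pose out of reach is approached as far as the arm can. A call with a number of a shift or a turn outside -1 to 1 is refused whole. A call with a gripper value outside its range is refused whole. The fingers move at their own pace and stop on an object; "force" is the grip in N (left out, the last holds). Time passes only in rows, so rows that repeat a pose let the fingers close. It gives the time, the measured TCP pose, the force, the opening and the grip force at its end, in the units of the state.
- get_state(): the state, without advancing time (a new reading comes with each control period).
- read_camera(name): name is "scene" or "side" or "wrist"; returns the picture (384x512x3 uint8, blue, green, red); there is no depth.
- camera_info(name): a dict with "fx", "fy", "cx", "cy" (pixels), "cam_to_world" (4x4, takes a point from camera to world coordinates). Camera axes: x right, y down, z forward; pixel columns grow to the right and rows downward; lengths in m; the calibration is good to about 2 mm. The wrist camera is an equidistant fisheye: a pixel r from the principal point sees the ray r / f radians off the axis. A picture is of the moment at which its call begins: read the wrist's pose just before it. camera_info takes no time and is no camera call; for the wrist camera it gives the pose at the moment of the call.
- sign_off(): hands the job in; it is judged then, once.
The state is a dict: "t": time; "qpos": joint angles; "dq": joint speeds; "joint_torque": joint torques, N m; "eef_pos": TCP position; "eef_rot": TCP orientation; "ft_force": force on the tool from outside, world axes, zero at the start; "wrist_torque": the same for the moment, N m; "finger_gap": opening from 0.0 (shut) to 1.0 (fully open); "gripper_force": force on a finger pad.
Only numpy, scipy, OpenCV 4.12 (cv2) and the standard library are available. Lean on these libraries where they do the work, as an engineer would, in place of code of your own. Each camera call takes 0.05 s, during which the arm holds its last target. There are 200 camera calls.

## Working session

There is one attempt and no reset: what is moved stays moved. The work goes in short steps, Python scripts to look and compute and a tool call to move; the robot and the scene stay as the last step left them, time stands still between calls to the robot, and variables do not carry over. Pictures are saved under pics/ and viewed, at most 14 in all, crops included, and the job is handed in when it is done.

Besides the shell and the picture viewer there is one more tool, called after "Call:" by a JSON object that holds its "op" and its "data". send_rows: Moves the arm, as the interface text tells. Its arguments: {"type":"object","properties":{"deltas":{"type":"string"},"force":{"type":"number"}},"required":["deltas"]}

```bash
mkdir -p pics; python3 - <<'E'
from bench import *
import cv2,numpy as np
for n in("scene","side","wrist"):
    i=camera_info(n); print(n,i["fx"],i["fy"],i["cx"],i["cy"],np.round(i["cam_to_world"],3).tolist())
    cv2.imwrite(f"pics/{n}0.png",cv2.resize(read_camera(n),(800,600),interpolation=cv2.INTER_CUBIC))
print(get_state())
E
```

```text
scene 489.74128622873025 489.74128622873025 259.88631838766054 193.7560265130925 [[0.648, -0.559, 0.517, -0.148], [-0.762, -0.481, 0.434, -0.534], [0.006, -0.675, -0.738, 1.028], [0.0, 0.0, 0.0, 1.0]]
side 377.5327784120422 377.5327784120422 257.01062401654883 185.8601995629879 [[0.059, -0.849, 0.525, -0.149], [-0.998, -0.043, 0.042, -0.065], [-0.013, -0.527, -0.85, 1.138], [0.0, 0.0, 0.0, 1.0]]
wrist 297.3186396354542 297.3186396354542 257.88445986410824 193.90942888626316 [[0.407, 0.875, 0.261, 0.168], [0.913, -0.39, -0.117, 0.554], [-0.001, 0.286, -0.958, 0.373], [0.0, 0.0, 0.0, 1.0]]
{'t': 0.15, 'qpos': array([ 1.13101344e+00,  3.20148071e-01,  1.56536566e+00,  4.79344841e-06,
        1.25738401e+00, -2.00234655e-02]), 'dq': array([ 1.32760687e-03, -1.84926467e-03, -1.58244164e-03, -9.97073399e-04,
       -9.47642470e-05,  1.46778233e-03]), 'joint_torque': array([ 7.37230021e-04, -4.15839028e+01, -2.34345675e+01,  2.15583349e-06,
        5.91820339e-03,  3.39910696e-05]), 'eef_pos': array([0.23420819, 0.52478442, 0.24168652]), 'eef_rot': array([ 2.08342932e-01,  9.78055621e-01, -6.34852340e-04, -1.50922712e-04]), 'ft_force': array([-0.78912911,  0.15144398,  0.57319281]), 'wrist_torque': array([0.04173007, 0.00158856, 0.02171683]), 'gripper_force': 0.0, 'finger_gap': 1.0030183295387076}
```

View pics/scene0.png

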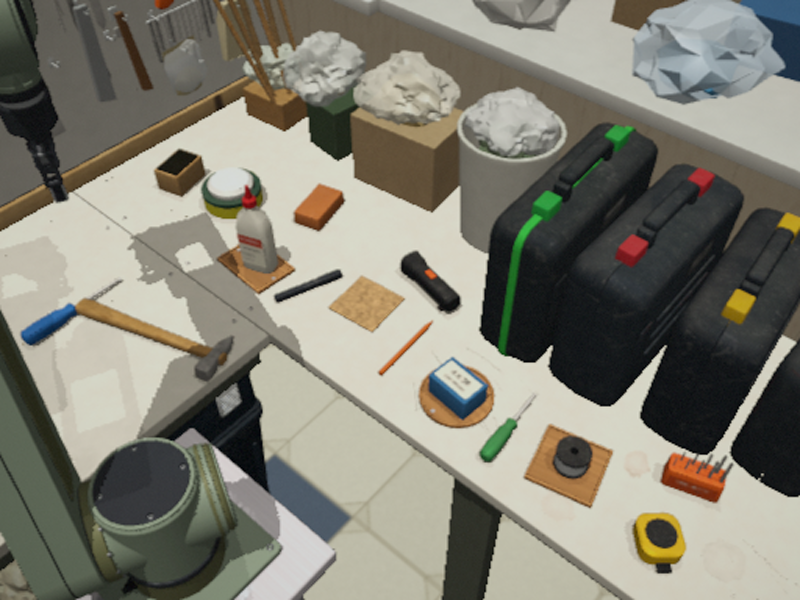

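View pics/side0.png

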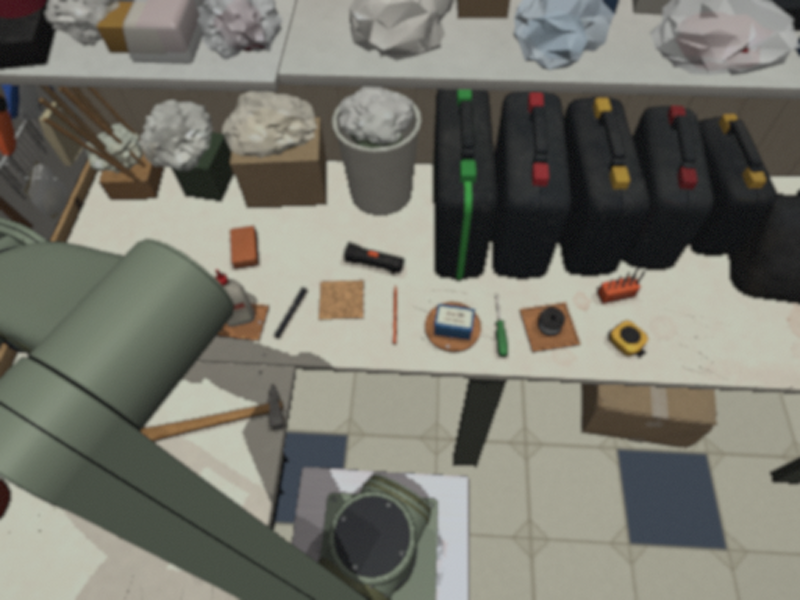

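The bottle is in the oblong tray (scene ~(256,265)), the box in the round tray (456,396) and the reel in the square tray (570,463). The mat is empty at (367,304). The pencil, marker and driver lie between them.

```bash
cat > h.py <<'E'
import numpy as np, cv2
from bench import *
from scipy.spatial.transform import Rotation as R
def ray(n,u,v,i=None):
    i=i or camera_info(n); x=(u-i["cx"])/i["fx"]; y=(v-i["cy"])/i["fy"]
    if n=="wrist":
        r=np.hypot(x,y); d=np.array([x/r*np.sin(r),y/r*np.sin(r),np.cos(r)])
    else: d=np.array([x,y,1.])
    T=np.array(i["cam_to_world"]); return T[:3,3],T[:3,:3]@d
def hit(n,u,v,z,i=None):
    o,d=ray(n,u,v,i); return (o+d*(z-o[2])/d[2])[:2]
def go(x,y,z,deg):
    """deltas in tool units; deg = direction of the tool's y (closing) axis in world, tool down"""
    s=get_state(); C=R.from_quat(s["eef_rot"]); best=None
    for k in(0,180):
        a=np.radians(deg+k); Y=np.array([np.cos(a),np.sin(a),0]); Z=np.array([0,0,-1.]); X=np.cross(Y,Z)
        w=(C.inv()*R.from_matrix(np.c_[X,Y,Z])).as_rotvec()
        if best is None or np.linalg.norm(w)<np.linalg.norm(best): best=w
    t=C.inv().apply(np.array([x,y,z])-s["eef_pos"])
    print("turn",np.round(best/.5,3),"shift",np.round(t/.2,3))
E
python3 - <<'E'
from h import *
s=1.5625
for nm,c,u,v,z in [("long","scene",256,265,.008),("mat","scene",367,304,.004),("mat","side",342,300,.004),("round","scene",456,396,.008),("round","side",453,327,.008),("sq","scene",569.5,463,.008),("sq","side",549,326,.008),("box","scene",457.5,379,.05),("box","side",455,318,.05),("reel","scene",573,449,.039),("reel","side",550,317,.039),("cap","scene",250,205,.16),
("pencil","scene",380,373,.004),("pencil","scene",431,323,.004),("marker","scene",277,297,.007),("marker","scene",340,273,.007),("drv","scene",485,455,.01),("drv","scene",533,395,.004)]:
    print(nm,c,np.round(hit(c,u/s,v/s,z),3))
E
```

```text
long scene [0.455 0.344]
mat scene [0.521 0.121]
mat side [0.519 0.123]
round scene [ 0.463 -0.128]
round side [ 0.461 -0.126]
sq scene [ 0.477 -0.335]
sq side [ 0.475 -0.333]
box scene [ 0.465 -0.126]
box side [ 0.46  -0.128]
reel scene [ 0.482 -0.333]
reel side [ 0.479 -0.33 ]
cap scene [0.459 0.332]
pencil scene [ 0.42  -0.001]
pencil scene [0.561 0.004]
marker scene [0.425 0.254]
marker scene [0.544 0.21 ]
drv scene [ 0.404 -0.23 ]
drv scene [ 0.549 -0.221]
```

View pics/wrist0.png

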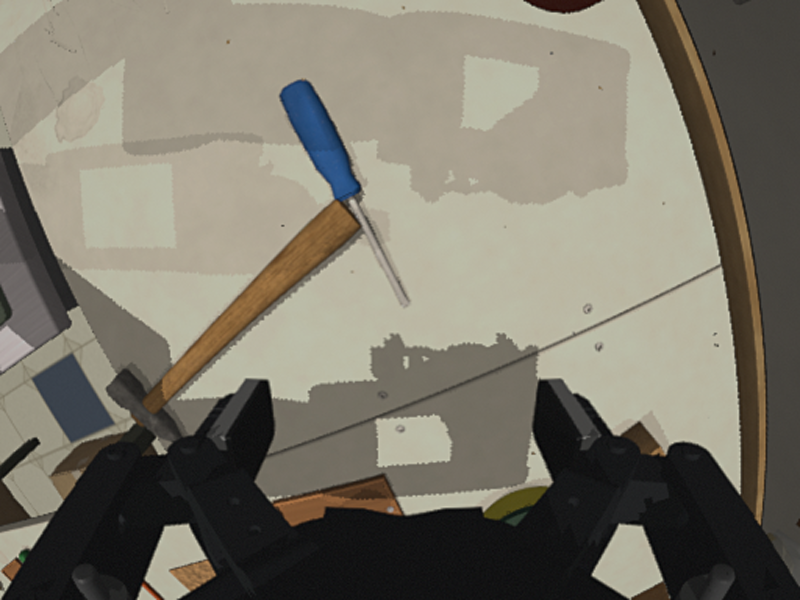

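```bash
python3 - <<'E'
from h import *
go(.46,-.127,.26,0)
for a in(.25,.5,.75,1):
  pass
s=1.5625
P=[hit("scene",u/s,v/s,.05) for u,v in((427,377),(452,357),(488,378),(462,402))]
print(np.round(P,3))
E
```

```text
turn [-2.000e-03  1.000e-03  2.302e+00] shift [-2.359 -2.516 -0.088]
[[ 0.437 -0.087]
 [ 0.495 -0.092]
 [ 0.499 -0.162]
 [ 0.435 -0.159]]
```

Call:
{"op": "send_rows", "data": {"deltas": "0 0 0 -0.5 -0.5 -0.1 1; 0 0 0 -0.95 -1 -0.1 1; 0 0 0 -0.95 -1 -0.1 1; 0 0 0 -0.95 -1 -0.1 1; 0 0 0 -0.95 -1 -0.1 1;0 0 0 -0.95 -1 -0.1 1;0 0 0 -0.95 -1 -0.1 1", "force": 40}}

```text
t: 0.73
eef_pos: [0.3264, 0.2618, 0.2624]
eef_rot: [0.209, 0.978, -0.001, 0.0]
ft_force: [-0.0, -0.2, 0.1]
finger_gap: 1.002
gripper_force: 0.0
```

Call:
{"op": "send_rows", "data": {"deltas": "0 0 0.25 -0.25 -0.25 0 1; 0 0 0.5 -0.5 -0.5 0 1; 0 0 0.75 -0.7 -0.75 0 1; 0 0 1 -0.95 -1 0 1; 0 0 1 -0.95 -1 0 1;0 0 1 -0.95 -1 0 1;0 0 1 -0.95 -1 0 1;0 0 1 -0.95 -1 0 1"}}

```text
t: 1.4
eef_pos: [0.4196, 0.001, 0.2621]
eef_rot: [0.446, 0.895, -0.001, 0.001]
ft_force: [0.4, 0.7, 0.6]
finger_gap: 0.996
gripper_force: 0.0
```

```bash
python3 - <<'E'
from h import *
print(get_state()["t"],get_state()["eef_pos"]);go(.46,-.127,.26,0)
E
```

```text
1.4 [0.41957536 0.00101734 0.26214409]
turn [0.    0.004 1.291] shift [-0.633 -0.224  0.012]
```

Call:
{"op": "send_rows", "data": {"deltas": "0 0 0.25 -0.2 -0.1 0.1 1; 0 0 0.5 -0.4 -0.2 0.2 1; 0 0 0.75 -0.63 -0.22 0.3 1; 0 0 1 -0.63 -0.22 0.3 1; 0 0 1 -0.63 -0.22 0.3 1; 0 0 1 -0.63 -0.22 0.3 1"}}

```text
t: 1.9
eef_pos: [0.4593, -0.1218, 0.2014]
eef_rot: [0.652, 0.758, -0.0, -0.001]
ft_force: [-0.1, -0.0, 0.9]
finger_gap: 1.004
gripper_force: 0.0
```

Call:
{"op": "send_rows", "data": {"deltas": "0 0 0.15 0 0 0 1; 0 0 0.29 0 0 0 1; 0 0 0.29 0 0 0 1;0 0 0.29 0 0 0 1"}}

```text
t: 2.23
eef_pos: [0.4595, -0.1207, 0.2029]
eef_rot: [0.703, 0.711, 0.0, 0.0]
ft_force: [-0.3, -0.1, -0.1]
finger_gap: 1.0
gripper_force: 0.0
```

```bash
python3 - <<'E'
from h import *
i=camera_info("wrist");np.save("w1.npy",i["cam_to_world"]);im=read_camera("wrist")
cv2.imwrite("pics/w1.png",cv2.resize(im,(800,600),interpolation=cv2.INTER_CUBIC))
print(get_state()["eef_pos"])
E
```

```text
[ 0.45949465 -0.12085544  0.20285126]
```

View pics/w1.png

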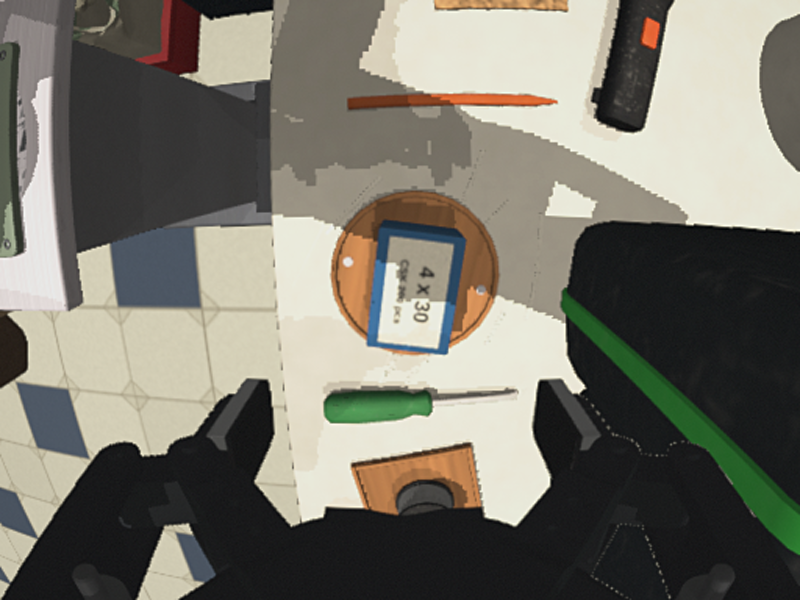

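```bash
python3 - <<'E'
from h import *
i=camera_info("wrist"); i["cam_to_world"]=np.load("w1.npy"); s=1.5625
H=lambda u,v,z:hit("wrist",u/s,v/s,z,i)
P=np.array([H(*p,.05) for p in((382,235),(466,240),(448,354),(367,346))]); print(P.round(4),P.mean(0))
e=[np.linalg.norm(P[k]-P[k-1]) for k in range(4)];print(np.round(e,3))
d=(P[1]-P[0])+(P[2]-P[3]);print("x dir deg",np.degrees(np.arctan2(d[1],d[0])))
d=(P[0]-P[3])+(P[1]-P[2]);print("y dir deg",np.degrees(np.arctan2(d[1],d[0])))
for p in((332,268),(498,272),(413,190)):print(H(*p,.008))
M=P.mean(0); go(M[0],M[1],.032,-3)
E
```

```text
[[ 0.4464 -0.0894]
 [ 0.4986 -0.0917]
 [ 0.4902 -0.1682]
 [ 0.4364 -0.1629]] [ 0.4678804  -0.12805246]
[0.074 0.052 0.077 0.054]
x dir deg -4.0902071402610405
y dir deg 83.00255182835946
[ 0.40829152 -0.11961776]
[ 0.52917607 -0.1211558 ]
[ 0.46608935 -0.06325178]
turn [ 0.001 -0.     0.124] shift [-0.037  0.041  0.854]
```

The wrist view shows the box in the round tray with its top-face corners at (382,235), (466,240), (448,354) and (367,346). It is turned by about −5.5°, so I'll grip across x.

Call:
{"op": "send_rows", "data": {"deltas": "0 0 0.21 -0.035 0.035 0.2 1; 0 0 0.21 -0.035 0.035 0.4 1; 0 0 0.21 -0.035 0.035 0.5 1; 0 0 0.21 -0.035 0.035 0.6 1; 0 0 0.21 -0.035 0.035 0.7 1; 0 0 0.21 -0.035 0.035 0.8 1; 0 0 0.21 -0.035 0.035 0.86 1; 0 0 0.21 -0.035 0.035 0.86 1; 0 0 0.21 -0.035 0.035 0.86 1", "force": 40}}

```text
t: 3.03
eef_pos: [0.4666, -0.1284, 0.0303]
eef_rot: [0.741, 0.672, -0.0, -0.0]
ft_force: [0.7, -0.7, 0.0]
finger_gap: 0.997
gripper_force: 0.0
```

Call:
{"op": "send_rows", "data": {"deltas": "0 0 0 0 0 0 0.4; 0 0 0 0 0 0 0.4; 0 0 0 0 0 0 0.4; 0 0 0 0 0 0 0.4; 0 0 0 0 0 0 0.4; 0 0 0 0 0 0 0.4; 0 0 0 0 0 0 0.4; 0 0 0 0 0 0 0.4; 0 0 0 0 0 0 0.4; 0 0 0 0 0 0 0.4", "force": 40}}

```text
t: 3.87
eef_pos: [0.4674, -0.129, 0.0315]
eef_rot: [0.741, 0.671, 0.001, 0.001]
ft_force: [-0.9, 1.6, 6.8]
finger_gap: 0.635
gripper_force: 44.0
```

Call:
{"op": "send_rows", "data": {"deltas": "0 0 0 0 0 -0.1 0.4; 0 0 0 0 0 -0.25 0.4; 0 0 0 0 0 -0.4 0.4; 0 0 0 0 0 -0.5 0.4; 0 0 0 0 0 -0.5 0.4; 0 0 0 0 0 -0.5 0.4"}}

```text
t: 4.37
eef_pos: [0.4668, -0.129, 0.1308]
eef_rot: [0.741, 0.671, 0.001, 0.001]
ft_force: [-0.1, 0.4, -4.2]
finger_gap: 0.638
gripper_force: 44.6
```

```bash
python3 - <<'E'
from h import *
print(get_state()["finger_gap"],get_state()["gripper_force"],get_state()["ft_force"]);go(.515,.122,.13,-6)
E
```

```text
0.6377777507868236 44.58605468273163 [-0.14434611  0.41249282 -4.16667107]
turn [0.004 0.001 0.012] shift [1.272 0.116 0.004]
```

Call:
{"op": "send_rows", "data": {"deltas": "0 0 0 0.15 0.02 0 0.4; 0 0 0 0.3 0.04 0 0.4; 0 0 0 0.45 0.05 0 0.4; 0 0 0 0.6 0.06 0 0.4; 0 0 0 0.75 0.08 0 0.4; 0 0 0 0.9 0.1 0 0.4; 0 0 0 1 0.116 0 0.4; 0 0 0 1 0.116 0 0.4"}}

```text
t: 5.03
eef_pos: [0.5093, 0.0711, 0.128]
eef_rot: [0.74, 0.673, -0.001, -0.001]
ft_force: [-0.5, -0.1, -2.9]
finger_gap: 0.634
gripper_force: 44.4
```

Call:
{"op": "send_rows", "data": {"deltas": "0 0 0 0.14 0 0 0.4; 0 0 0 0.27 0 0.1 0.4; 0 0 0 0.27 0 0.2 0.4; 0 0 0 0.27 0 0.3 0.4; 0 0 0 0.27 0 0.4 0.4; 0 0 0 0.27 0 0.45 0.4; 0 0 0 0.27 0 0.48 0.4; 0 0 0 0.27 0 0.49 0.4; 0 0 0 0.27 0 0.495 0.4; 0 0 0 0.27 0 0.5 0.4; 0 0 0 0.27 0 0.5 0.4"}}

```text
t: 5.95
eef_pos: [0.5132, 0.1208, 0.0315]
eef_rot: [0.741, 0.671, -0.002, -0.001]
ft_force: [-6.1, -1.9, 8.8]
finger_gap: 0.633
gripper_force: 45.9
```

Call:
{"op": "send_rows", "data": {"deltas": "0 0 0 0 0 0 0.8; 0 0 0 0 0 0 1; 0 0 0 0 0 0 1; 0 0 0 0 0 0 1; 0 0 0 0 0 -0.15 1; 0 0 0 0 0 -0.35 1; 0 0 0 0 0 -0.55 1; 0 0 0 0 0 -0.75 1; 0 0 0 0 0 -0.75 1"}}

```text
t: 6.7
eef_pos: [0.5196, 0.1225, 0.1884]
eef_rot: [0.741, 0.671, 0.007, 0.004]
ft_force: [0.5, 0.3, -0.5]
finger_gap: 0.995
gripper_force: 0.0
```

```bash
python3 - <<'E'
from h import *
go(.47,-.26,.19,0)
E
```

```text
turn [ 0.032 -0.009 -0.198] shift [-1.928 -0.058 -0.019]
```

Call:
{"op": "send_rows", "data": {"deltas": "0 0 0 -0.2 0 0 1; 0 0 0 -0.4 0 0 1; 0 0 0 -0.6 0 0 1; 0 0 0 -0.8 0 0 1; 0 0 0 -0.97 -0.03 0 1; 0 0 0 -0.97 -0.03 0 1"}}

```text
t: 7.2
eef_pos: [0.4885, -0.0757, 0.1801]
eef_rot: [0.743, 0.669, -0.001, 0.001]
ft_force: [-0.2, 0.1, -0.8]
finger_gap: 1.001
gripper_force: 0.0
```

Call:
{"op": "send_rows", "data": {"deltas": "0 0 -0.1 -0.2 0 0 1; 0 0 -0.2 -0.4 0 0 1; 0 0 -0.2 -0.6 0 0 1; 0 0 -0.2 -0.8 0 0 1; 0 0 -0.2 -0.97 -0.03 0 1; 0 0 -0.2 -0.97 -0.03 0 1; 0 0 -0.2 -0.97 -0.03 0 1; 0 0 -0.2 -0.97 -0.03 0 1"}}

```text
t: 7.87
eef_pos: [0.4647, -0.2626, 0.1799]
eef_rot: [0.707, 0.707, 0.0, -0.0]
ft_force: [-0.3, -0.4, -1.0]
finger_gap: 1.001
gripper_force: 0.0
```

```bash
python3 - <<'E'
from h import *
i=camera_info("wrist");np.save("w2.npy",i["cam_to_world"]);im=read_camera("wrist")
cv2.imwrite("pics/w2.png",cv2.resize(im[0:345],(800,539),interpolation=cv2.INTER_CUBIC))
print(get_state()["eef_pos"])
E
```

```text
[ 0.46486759 -0.26209965  0.18002302]
```

View pics/w2.png

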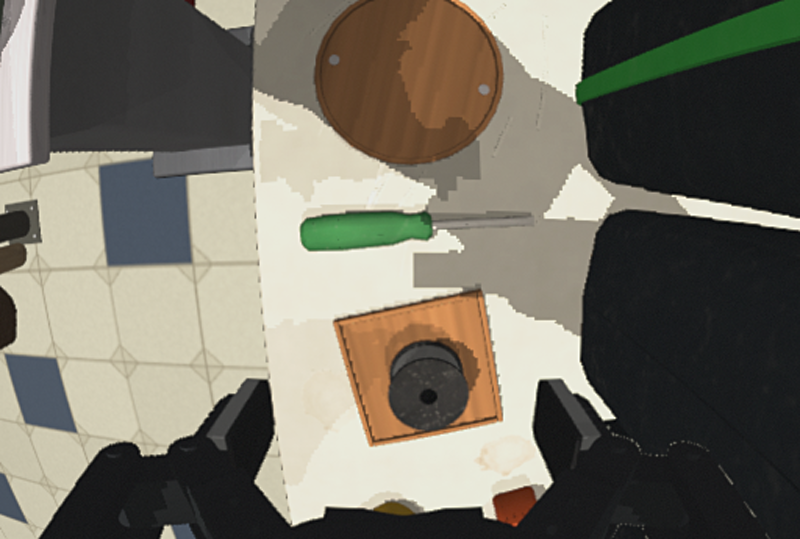

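The round tray is empty, centred at (409,78). The square tray's corners are (334,321), (483,290), (502,420) and (370,446). The reel's top hub is at (428,397).

```bash
python3 - <<'E'
from h import *
i=camera_info("wrist"); i["cam_to_world"]=np.load("w2.npy"); s=1.5625
H=lambda u,v,z:hit("wrist",u/s,v/s,z,i)
P=np.array([H(*p,.008) for p in((334,321),(483,290),(502,420),(370,446))]); print(P.round(4),P.mean(0))
for k in range(4):
  d=P[(k+1)%4]-P[k]; print(np.linalg.norm(d).round(4),np.degrees(np.arctan2(d[1],d[0])).round(1))
print("reel",H(428,397,.039))
from scipy.optimize import least_squares
q=np.array([H(*p,.008) for p in((315,75),(502,83),(409,163),(345,139),(476,136),(332,28))])
r=least_squares(lambda c:np.hypot(*(q-c[:2]).T)-.062,[.46,-.12]); print("round",r.x,r.fun.round(4))
x,y=H(428,397,.039); go(x,y,.024,0);go(x,y,.024,10)
E
```

```text
[[ 0.4168 -0.2936]
 [ 0.5195 -0.2711]
 [ 0.5409 -0.374 ]
 [ 0.4393 -0.3967]] [ 0.47913134 -0.33385833]
0.1051 12.3
0.1051 -78.2
0.1042 -167.4
0.1056 102.3
reel [ 0.48144483 -0.33614623]
round [ 0.46914743 -0.12456987] [-0.0004 -0.0018 -0.0002 -0.0001 -0.0012 -0.0026]
turn [-0.    -0.002  0.004] shift [-0.371  0.082  0.78 ]
turn [-0.    -0.002 -0.345] shift [-0.371  0.082  0.78 ]
```

Call:
{"op": "send_rows", "data": {"deltas": "0 0 0 -0.2 0.08 0.1 0.9; 0 0 0 -0.37 0.08 0.25 0.9; 0 0 0 -0.37 0.08 0.4 0.9; 0 0 0 -0.37 0.08 0.55 0.9; 0 0 0 -0.37 0.08 0.65 0.9; 0 0 0 -0.37 0.08 0.75 0.9; 0 0 0 -0.37 0.08 0.79 0.9; 0 0 0 -0.37 0.08 0.79 0.9; 0 0 0 -0.37 0.08 0.79 0.9"}}

```text
t: 8.67
eef_pos: [0.4815, -0.3365, 0.0227]
eef_rot: [0.706, 0.708, 0.0, 0.0]
ft_force: [0.9, -0.5, 1.1]
finger_gap: 0.905
gripper_force: 0.0
```

Call:
{"op": "send_rows", "data": {"deltas": "0 0 0 0 0 0 0.4; 0 0 0 0 0 0 0.4; 0 0 0 0 0 0 0.4; 0 0 0 0 0 0 0.4; 0 0 0 0 0 0 0.4; 0 0 0 0 0 0 0.4; 0 0 0 0 0 0 0.4; 0 0 0 0 0 0 0.4; 0 0 0 0 0 0 0.4", "force": 35}}

```text
t: 9.42
eef_pos: [0.4814, -0.3376, 0.0243]
eef_rot: [0.707, 0.707, 0.0, 0.001]
ft_force: [-0.8, 1.2, 4.9]
finger_gap: 0.601
gripper_force: 35.5
```

Call:
{"op": "send_rows", "data": {"deltas": "0 0 0 0 0 -0.1 0.4; 0 0 0 0 0 -0.25 0.4; 0 0 0 0 0 -0.4 0.4; 0 0 0 0 0 -0.5 0.4; 0 0 0 0 0 -0.5 0.4; 0 0 0 0 0 -0.5 0.4"}}

```text
t: 9.92
eef_pos: [0.481, -0.3376, 0.1234]
eef_rot: [0.707, 0.707, 0.0, 0.001]
ft_force: [-0.0, -0.0, -3.3]
finger_gap: 0.602
gripper_force: 37.3
```

```bash
python3 - <<'E'
from h import *
go(.467,-.1255,.122,0)
E
```

```text
turn [0.005 0.003 0.002] shift [ 1.06  -0.069  0.005]
```

Call:
{"op": "send_rows", "data": {"deltas": "0 0 0 0.15 -0.01 0 0.4; 0 0 0 0.3 -0.02 0 0.4; 0 0 0 0.45 -0.03 0 0.4; 0 0 0 0.6 -0.04 0 0.4; 0 0 0 0.75 -0.05 0 0.4; 0 0 0 0.9 -0.06 0 0.4; 0 0 0 1 -0.07 0 0.4; 0 0 0 1 -0.07 0 0.4"}}

```text
t: 10.58
eef_pos: [0.4638, -0.1335, 0.1202]
eef_rot: [0.706, 0.709, -0.001, -0.003]
ft_force: [-1.2, 0.0, -2.9]
finger_gap: 0.6
gripper_force: 37.3
```

Call:
{"op": "send_rows", "data": {"deltas": "0 0 0 0.06 0 0.05 0.4; 0 0 0 0.06 0 0.15 0.4; 0 0 0 0.06 0 0.25 0.4; 0 0 0 0.06 0 0.35 0.4; 0 0 0 0.06 0 0.42 0.4; 0 0 0 0.06 0 0.46 0.4; 0 0 0 0.06 0 0.48 0.4; 0 0 0 0.06 0 0.49 0.4; 0 0 0 0.06 0 0.495 0.4; 0 0 0 0.06 0 0.495 0.4; 0 0 0 0.06 0 0.495 0.4"}}

```text
t: 11.5
eef_pos: [0.4649, -0.1252, 0.0243]
eef_rot: [0.707, 0.707, -0.001, -0.001]
ft_force: [-5.7, 1.4, 7.7]
finger_gap: 0.604
gripper_force: 37.9
```

Call:
{"op": "send_rows", "data": {"deltas": "0 0 0 0 0 0 0.8; 0 0 0 0 0 0 0.9; 0 0 0 0 0 0 0.9; 0 0 0 0 0 0 0.9; 0 0 0 0 0 -0.15 1; 0 0 0 0 0 -0.35 1; 0 0 0 0 0 -0.55 1; 0 0 0 0 0 -0.75 1; 0 0 0 0 0 -0.95 1; 0 0 0 0 0 -1 1; 0 0 0 0 0 -1 1"}}

```text
t: 12.42
eef_pos: [0.4686, -0.126, 0.227]
eef_rot: [0.707, 0.707, 0.002, 0.004]
ft_force: [0.6, 0.1, 0.0]
finger_gap: 0.999
gripper_force: 0.0
```

```bash
python3 - <<'E'
from h import *
go(.45,.27,.27,0)
E
```

```text
turn [0.017 0.005 0.002] shift [ 1.979 -0.089 -0.221]
```

Call:
{"op": "send_rows", "data": {"deltas": "0 0 0 0.2 -0.02 -0.1 1; 0 0 0 0.4 -0.04 -0.2 1; 0 0 0 0.6 -0.05 -0.22 1; 0 0 0 0.8 -0.07 -0.22 1; 0 0 0 1 -0.09 -0.22 1; 0 0 0 1 -0.09 -0.22 1"}}

```text
t: 12.92
eef_pos: [0.4466, 0.0803, 0.2653]
eef_rot: [0.704, 0.71, -0.0, -0.002]
ft_force: [0.0, -0.6, -0.6]
finger_gap: 0.998
gripper_force: 0.0
```

Call:
{"op": "send_rows", "data": {"deltas": "0 0 0 0.2 0 0 1; 0 0 0 0.4 0 0 1; 0 0 0 0.6 0 0 1; 0 0 0 0.68 0 0 1; 0 0 0 0.68 0 0 1; 0 0 0 0.68 0 0 1; 0 0 0 0.68 0 0 1"}}

```text
t: 13.5
eef_pos: [0.4478, 0.2094, 0.266]
eef_rot: [0.707, 0.707, -0.001, -0.0]
ft_force: [-0.2, -0.0, -0.0]
finger_gap: 0.997
gripper_force: 0.0
```

```bash
python3 - <<'E'
from h import *
i=camera_info("wrist");np.save("w3.npy",i["cam_to_world"]);im=read_camera("wrist")
cv2.imwrite("pics/w3.png",cv2.resize(im[0:345],(800,539),interpolation=cv2.INTER_CUBIC))
print(get_state()["eef_pos"])
E
```

```text
[0.44792155 0.20919227 0.26635487]
```

View pics/w3.png

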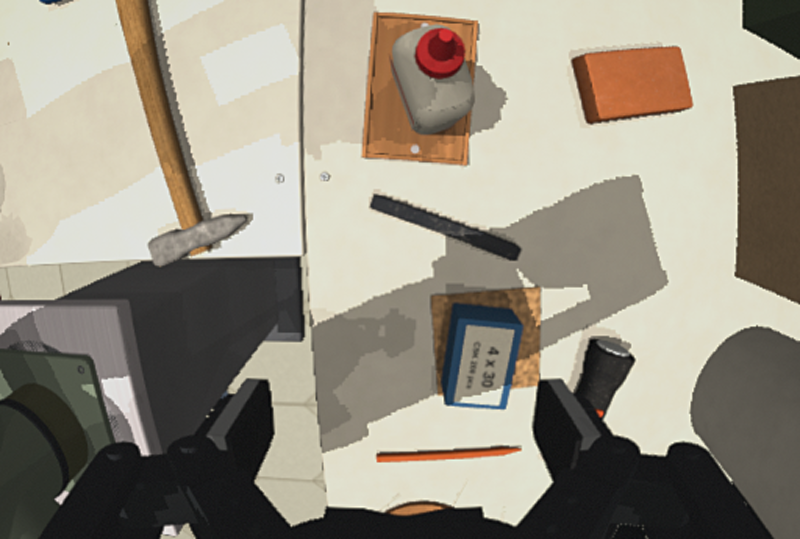

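```bash
python3 - <<'E'
from h import *
i=camera_info("wrist"); i["cam_to_world"]=np.load("w3.npy"); s=1.5625
H=lambda u,v,z:hit("wrist",u/s,v/s,z,i)
P=np.array([H(*p,.008) for p in((374,13),(479,20),(468,164),(363,157))]); print(P.round(4),P.mean(0))
for k in range(4):
  d=P[(k+1)%4]-P[k]; print(np.linalg.norm(d).round(4),np.degrees(np.arctan2(d[1],d[0])).round(1))
c=H(440,52,.166); print("cap",c,"tip",H(445,37,.194))
B=np.array([H(*p,.05) for p in((455,308),(522,313),(505,409),(444,403))]); print("box",B.round(4),B.mean(0))
for k in range(4):
  d=B[(k+1)%4]-B[k]; print(np.linalg.norm(d).round(4),np.degrees(np.arctan2(d[1],d[0])).round(1))
print("marker",H(371,200,.007),H(520,254,.007))
go(c[0],c[1],.24,90)
E
```

```text
[[0.4229 0.4171]
 [0.5106 0.4125]
 [0.5012 0.286 ]
 [0.4141 0.2913]] [0.4622305  0.35172656]
0.0878 -3.0
0.1269 -94.3
0.0873 176.5
0.1262 86.0
cap [0.46563185 0.34119739] tip [0.46571133 0.34118579]
box [[0.4883 0.1738]
 [0.5431 0.1696]
 [0.5362 0.0818]
 [0.4824 0.089 ]] [0.51251547 0.12855606]
0.0549 -4.4
0.0881 -94.5
0.0543 172.3
0.085 86.0
marker [0.42044579 0.25494114] [0.54926764 0.20971468]
turn [-1.000e-03  5.000e-03  3.141e+00] shift [0.66  0.089 0.131]
```

Call:
{"op": "send_rows", "data": {"deltas": "0 0 -0.25 0.16 0 0 0.7; 0 0 -0.5 0.32 0 0 0.7; 0 0 -0.75 0.48 0 0 0.7; 0 0 -1 0.63 0.06 0 0.7; 0 0 -1 0.63 0.06 0 0.7; 0 0 -1 0.63 0.06 0 0.7"}}

```text
t: 14.05
eef_pos: [0.4605, 0.3362, 0.2666]
eef_rot: [0.51, 0.86, -0.001, -0.0]
ft_force: [-0.2, -0.7, -0.6]
finger_gap: 0.698
gripper_force: 0.0
```

Call:
{"op": "send_rows", "data": {"deltas": "0 0 -0.25 0 0 0 0.7; 0 0 -0.5 0 0 0 0.7; 0 0 -0.75 0 0 0 0.7; 0 0 -1 0 0 0 0.7; 0 0 -1 0 0 0 0.7; 0 0 -1 0 0 0 0.7"}}

```text
t: 14.55
eef_pos: [0.4601, 0.3348, 0.2675]
eef_rot: [0.284, 0.959, -0.0, -0.0]
ft_force: [-0.7, 0.4, -0.7]
finger_gap: 0.698
gripper_force: 0.0
```

Call:
{"op": "send_rows", "data": {"deltas": "0 0 -0.25 0 0 0 0.7; 0 0 -0.5 0 0 0 0.7; 0 0 -0.75 0 0 0 0.7; 0 0 -1 0 0 0 0.7; 0 0 -1 0 0 0 0.7; 0 0 -1 0 0 0 0.7; 0 0 -1 0 0 0 0.7"}}

```text
t: 15.13
eef_pos: [0.4601, 0.3362, 0.2674]
eef_rot: [0.037, 0.999, -0.0, 0.0]
ft_force: [-0.2, 0.4, -0.7]
finger_gap: 0.698
gripper_force: 0.0
```

```bash
python3 - <<'E'
from h import *
i=camera_info("wrist");np.save("w4.npy",i["cam_to_world"]);im=read_camera("wrist"); sc=read_camera("scene")
cv2.imwrite("pics/w4.png",np.vstack([cv2.resize(im[60:360,60:460],(800,600),interpolation=cv2.INTER_CUBIC)]))
print(get_state()["eef_pos"],get_state()["qpos"]);go(.4657,.3412,.2,90)
E
```

```text
[0.46002346 0.33637908 0.26734172] [ 6.11185842e-01  2.97116916e-01  1.53361048e+00  1.45617278e-05
  1.31086981e+00 -8.87130322e-01]
turn [ 0.    -0.    -0.145] shift [-0.027  0.026  0.337]
```

View pics/w4.png

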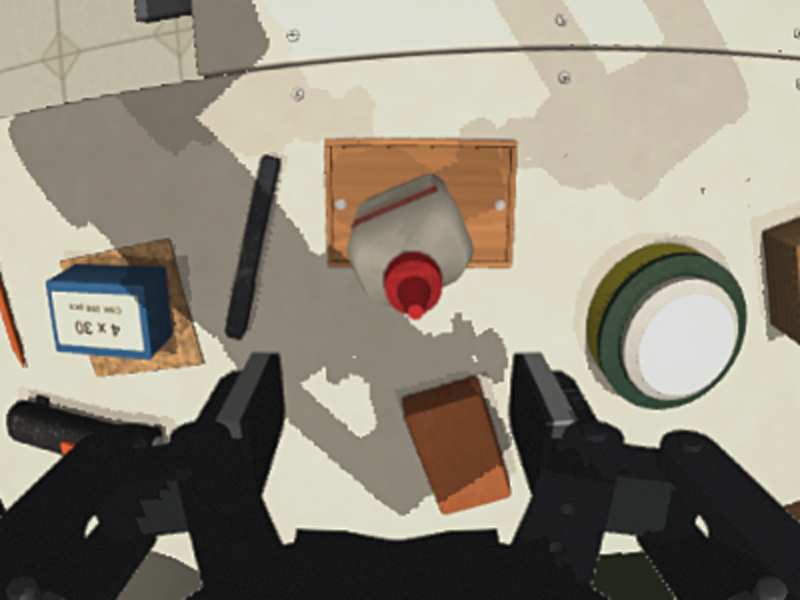

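```bash
python3 - <<'E'
from h import *
i=camera_info("wrist"); i["cam_to_world"]=np.load("w4.npy")
H=lambda u,v,z:hit("wrist",60+u/2,60+v/2,z,i)
P=np.array([H(*p,.008) for p in((327,140),(516,140),(512,268),(329,267))]); print(P.round(4),P.mean(0))
for k in range(4):
  d=P[(k+1)%4]-P[k]; print(np.linalg.norm(d).round(4),np.degrees(np.arctan2(d[1],d[0])).round(1))
print("cap",H(413.5,282,.162),"tip",H(415,312,.194))
B=np.array([H(*p,.05) for p in((50,284),(143,294),(150,357),(57,355))]); print("box",B.mean(0),B.round(4))
E
```

```text
[[0.4131 0.2941]
 [0.4216 0.4188]
 [0.51   0.4134]
 [0.4999 0.2869]] [0.46117583 0.35331845]
0.125 86.1
0.0886 -3.5
0.1269 -94.6
0.0871 175.2
cap [0.46483503 0.34300423] tip [0.46606619 0.3425512 ]
box [0.51618203 0.12480258] [[0.4853 0.0917]
 [0.4971 0.1654]
 [0.5428 0.1602]
 [0.5395 0.0818]]
```

Call:
{"op": "send_rows", "data": {"deltas": "0 0 -0.145 -0.027 0.03 0 0.7; 0 0 -0.145 -0.027 0.03 0.05 0.7; 0 0 -0.145 -0.027 0.03 0.15 0.7; 0 0 -0.145 -0.027 0.03 0.25 0.7; 0 0 -0.145 -0.027 0.03 0.35 0.7; 0 0 -0.145 -0.027 0.03 0.42 0.7; 0 0 -0.145 -0.027 0.03 0.47 0.7; 0 0 -0.145 -0.027 0.03 0.5 0.7; 0 0 -0.145 -0.027 0.03 0.5 0.7; 0 0 -0.145 -0.027 0.03 0.5 0.7"}}

```text
t: 16.07
eef_pos: [0.466, 0.3424, 0.1675]
eef_rot: [-0.001, 1.0, 0.0, 0.0]
ft_force: [0.1, -0.5, 0.3]
finger_gap: 0.701
gripper_force: 0.0
```

Call:
{"op": "send_rows", "data": {"deltas": "0 0 0 0 0 0 0.5; 0 0 0 0 0 0 0.4; 0 0 0 0 0 0 0.3; 0 0 0 0 0 0 0.2; 0 0 0 0 0 0 0.1; 0 0 0 0 0 0 0.1; 0 0 0 0 0 0 0.1; 0 0 0 0 0 0 0.1; 0 0 0 0 0 0 0.1; 0 0 0 0 0 0 0.1; 0 0 0 0 0 0 0.1", "force": 60}}

```text
t: 16.98
eef_pos: [0.4662, 0.3428, 0.1684]
eef_rot: [-0.001, 1.0, 0.001, 0.001]
ft_force: [-0.5, 0.7, 6.0]
finger_gap: 0.237
gripper_force: 57.7
```

```bash
python3 - <<'E'
from h import *
im=read_camera("wrist"); sc=read_camera("scene")
cv2.imwrite("pics/b5.png",np.hstack([cv2.resize(im,(512,384)),cv2.resize(sc[70:200,90:230],(288,268))]) if 0 else np.hstack([cv2.resize(im[100:384,130:400],(380,400)),cv2.resize(sc[60:200,80:220],(400,400))]))
s=get_state();print(s["eef_pos"],s["finger_gap"],s["gripper_force"],s["ft_force"])
E
```

```text
[0.46624653 0.34272594 0.16836998] 0.23264731430989138 57.709556266490836 [-0.58500939  0.6612605   5.07747208]
```

View pics/b5.png

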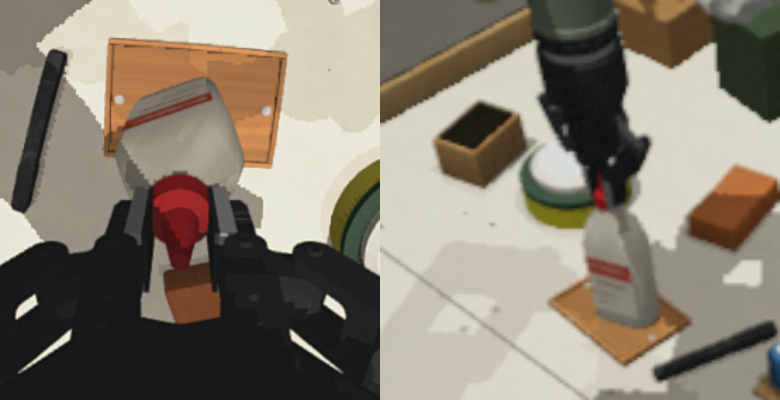

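The left half shows the pads on the red collar; the right half shows the bottle still upright. Next I lift it.

Call:
{"op": "send_rows", "data": {"deltas": "0 0 0 0 0 -0.03 0.1; 0 0 0 0 0 -0.08 0.1; 0 0 0 0 0 -0.15 0.1; 0 0 0 0 0 -0.23 0.1; 0 0 0 0 0 -0.31 0.1; 0 0 0 0 0 -0.38 0.1; 0 0 0 0 0 -0.44 0.1; 0 0 0 0 0 -0.48 0.1; 0 0 0 0 0 -0.5 0.1; 0 0 0 0 0 -0.5 0.1; 0 0 0 0 0 -0.5 0.1"}}

```text
t: 18.0
eef_pos: [0.4656, 0.342, 0.2668]
eef_rot: [-0.001, 1.0, -0.0, -0.0]
ft_force: [-0.7, -0.2, -2.6]
finger_gap: 0.227
gripper_force: 57.0
```

Call:
{"op": "send_rows", "data": {"deltas": "0 0 0 0 -0.02 0 0.1; 0 0 0 0 -0.06 0 0.1; 0 0 0 0 -0.12 0 0.1; 0 0 0 0 -0.2 0 0.1; 0 0 0 0 -0.29 0 0.1; 0 0 0 0 -0.38 0 0.1; 0 0 0 0 -0.47 0 0.1; 0 0 0 0 -0.56 0 0.1; 0 0 0 0 -0.65 0 0.1; 0 0 0 0 -0.74 0 0.1; 0 0 0 0 -0.83 0 0.1; 0 0 0 0 -0.92 0 0.1"}}

```text
t: 19.0
eef_pos: [0.4656, 0.1558, 0.2673]
eef_rot: [-0.001, 1.0, -0.0, -0.0]
ft_force: [0.1, 0.5, -1.7]
finger_gap: 0.234
gripper_force: 57.0
```

Call:
{"op": "send_rows", "data": {"deltas": "0 0 0 0 -0.09 0 0.1; 0 0 0 0 -0.18 0 0.1; 0 0 0 0 -0.27 0 0.1; 0 0 0 0 -0.36 0 0.1; 0 0 0 0 -0.45 0 0.1; 0 0 0 0 -0.54 0 0.1; 0 0 0 0 -0.63 0 0.1; 0 0 0 0 -0.72 0 0.1; 0 0 0 0 -0.81 0 0.1; 0 0 0 0 -0.9 0 0.1; 0 0 0 0 -0.99 0 0.1"}}

```text
t: 19.92
eef_pos: [0.4656, -0.0418, 0.2673]
eef_rot: [-0.001, 1.0, -0.0, -0.0]
ft_force: [-0.4, -0.9, -2.7]
finger_gap: 0.231
gripper_force: 57.0
```

Call:
{"op": "send_rows", "data": {"deltas": "0 0 0 0 -0.09 0 0.1; 0 0 0 0 -0.18 0 0.1; 0 0 0 0 -0.27 0 0.1; 0 0 0 0 -0.36 0 0.1; 0 0 0 0 -0.45 0 0.1; 0 0 0 0 -0.54 0 0.1; 0 0 0 -0.01 -0.63 0 0.1; 0 0 0 -0.02 -0.7 0 0.1; 0 0 0 -0.03 -0.76 0 0.1; 0 0 0 -0.04 -0.8 0 0.1; 0 0 0 -0.05 -0.82 0 0.1; 0 0 0 -0.06 -0.82 0 0.1"}}

```text
t: 20.92
eef_pos: [0.4794, -0.2043, 0.2672]
eef_rot: [-0.001, 1.0, 0.0, -0.0]
ft_force: [0.4, 0.6, -3.2]
finger_gap: 0.23
gripper_force: 57.0
```

```bash
python3 - <<'E'
from h import *
s=get_state();print(s["eef_pos"],s["finger_gap"],s["gripper_force"],s["ft_force"],s["wrist_torque"],s["qpos"]);go(.479,-.3335,.27,90)
E
```

```text
[ 0.47936354 -0.20431239  0.26715349] 0.22982389782761553 56.96480909362435 [ 0.38141781  0.64251465 -3.17224715] [-0.01812343  0.0417987   0.05932722] [-4.25053572e-01  2.19204308e-01  1.64183514e+00  1.45876467e-04
  1.28079778e+00 -1.99774659e+00]
turn [ 0.    -0.     0.004] shift [ 0.003 -0.646 -0.014]
```

Call:
{"op": "send_rows", "data": {"deltas": "0 0 0 0 -0.03 0 0.1; 0 0 0 0 -0.09 0 0.1; 0 0 0 0 -0.17 0 0.1; 0 0 0 0 -0.26 0 0.1; 0 0 0 0 -0.35 0 0.1; 0 0 0 0 -0.44 0 0.1; 0 0 0 0 -0.52 0 0.1; 0 0 0 0 -0.58 0 0.1; 0 0 0 0 -0.62 0 0.1; 0 0 0 0 -0.64 0 0.1; 0 0 0 0 -0.645 0 0.1; 0 0 0 0 -0.645 0 0.1"}}

```text
t: 21.92
eef_pos: [0.4796, -0.3325, 0.2672]
eef_rot: [-0.001, 1.0, 0.0, -0.0]
ft_force: [0.5, 0.2, -4.0]
finger_gap: 0.229
gripper_force: 57.0
```

```bash
python3 - <<'E'
from h import *
sc=read_camera("scene")
cv2.imwrite("pics/b6.png",cv2.resize(sc[180:360,230:470],(800,600),interpolation=cv2.INTER_CUBIC))
s=get_state();print(s["eef_pos"],s["ft_force"],s["wrist_torque"])
E
```

```text
[ 0.47967625 -0.3321726   0.26726864] [ 0.04214517  0.31052387 -2.91499052] [-0.06817086  0.00357836 -0.01846897]
```

View pics/b6.png

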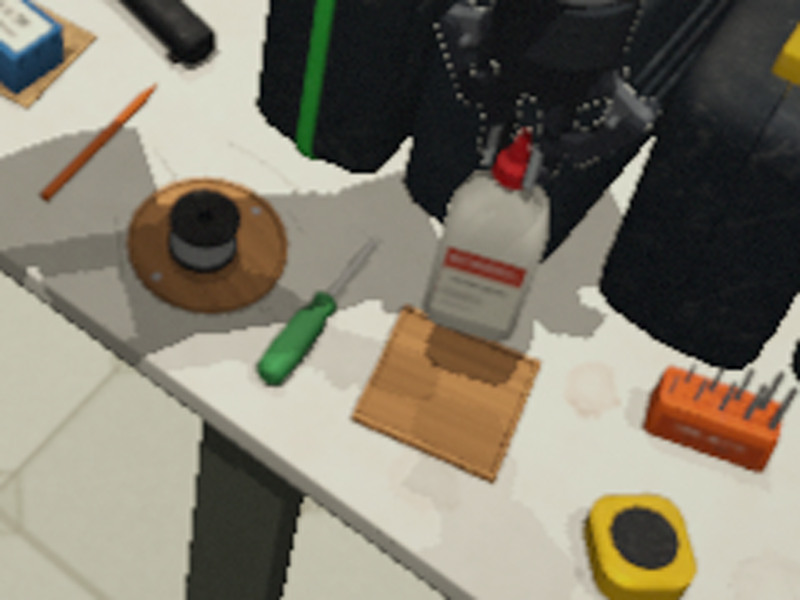

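The reel is in the middle of the round tray at (205,235), and the bottle hangs upright above the square tray. Now I lower it.

Call:
{"op": "send_rows", "data": {"deltas": "0 0 0 0 0 0.03 0.1; 0 0 0 0 0 0.08 0.1; 0 0 0 0 0 0.15 0.1; 0 0 0 0 0 0.23 0.1; 0 0 0 0 0 0.31 0.1; 0 0 0 0 0 0.37 0.1; 0 0 0 0 0 0.42 0.1; 0 0 0 0 0 0.45 0.1; 0 0 0 0 0 0.47 0.1; 0 0 0 0 0 0.48 0.1; 0 0 0 0 0 0.485 0.1; 0 0 0 0 0 0.485 0.1"}}

```text
t: 22.97
eef_pos: [0.4799, -0.3329, 0.1706]
eef_rot: [-0.001, 1.0, -0.0, 0.0]
ft_force: [0.4, 0.2, -2.8]
finger_gap: 0.233
gripper_force: 57.0
```

Call:
{"op": "send_rows", "data": {"deltas": "0 0 0 0 0 0.005 0.1; 0 0 0 0 0 0.01 0.1; 0 0 0 0 0 0.012 0.1; 0 0 0 0 0 0.012 0.1"}}

```text
t: 23.3
eef_pos: [0.4799, -0.3328, 0.1684]
eef_rot: [-0.001, 1.0, -0.0, 0.001]
ft_force: [0.6, 1.1, 0.0]
finger_gap: 0.233
gripper_force: 57.5
```

Call:
{"op": "send_rows", "data": {"deltas": "0 0 0 0 0 0.003 0.1; 0 0 0 0 0 0.003 0.2; 0 0 0 0 0 0.003 0.3; 0 0 0 0 0 0.003 0.4; 0 0 0 0 0 0.003 0.5; 0 0 0 0 0 0.003 0.6; 0 0 0 0 0 0.003 0.7; 0 0 0 0 0 0.003 0.7; 0 0 0 0 0 0.003 0.7"}}

```text
t: 24.05
eef_pos: [0.4797, -0.3327, 0.1672]
eef_rot: [-0.001, 1.0, 0.0, -0.0]
ft_force: [-0.2, -0.2, 0.3]
finger_gap: 0.705
gripper_force: 0.0
```

Call:
{"op": "send_rows", "data": {"deltas": "0 0 0 0 0 -0.05 0.7; 0 0 0 0 0 -0.15 0.7; 0 0 0 0 0 -0.25 0.7; 0 0 0 0 0 -0.35 0.7; 0 0 0 0 0 -0.45 0.7; 0 0 0 0 0 -0.5 0.7; 0 0 0 0 0 -0.5 0.7"}}

```text
t: 24.63
eef_pos: [0.4807, -0.3335, 0.2705]
eef_rot: [-0.001, 1.0, -0.002, 0.002]
ft_force: [0.5, -0.2, 0.0]
finger_gap: 0.704
gripper_force: 0.0
```

```bash
python3 - <<'E'
from h import *
sc=read_camera("scene")
cv2.imwrite("pics/b7.png",cv2.resize(sc[160:340,190:430],(800,600),interpolation=cv2.INTER_CUBIC))
go(.514,.1225,.267,-4.5)
E
```

```text
turn [-6.000e-03  1.000e-03 -2.979e+00] shift [-0.176  2.277  0.005]
```

View pics/b7.png

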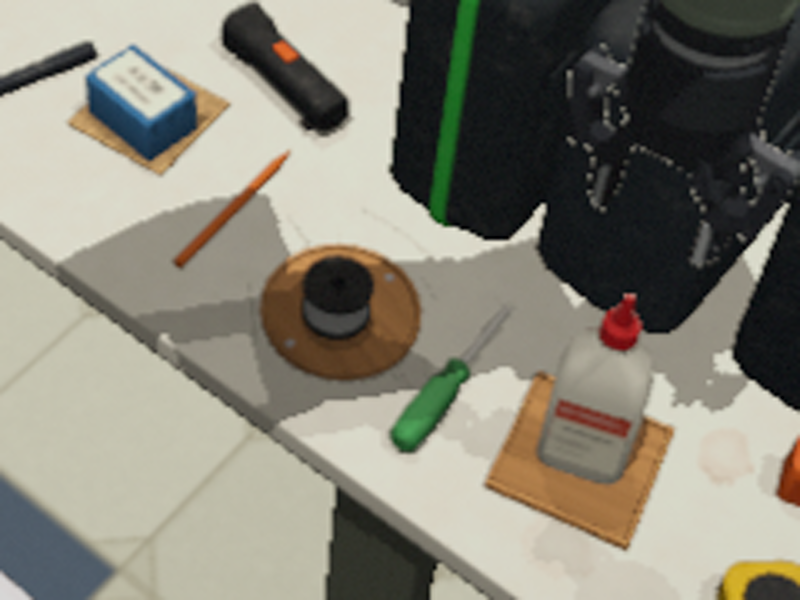

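Call:
{"op": "send_rows", "data": {"deltas": "0 0 0 0 0.2 0 1; 0 0 0 0 0.4 0 1; 0 0 0 0 0.6 0 1; 0 0 0 0 0.8 0 1; 0 0 0 0 1 0 1; 0 0 0 0 1 0 1"}}

```text
t: 25.18
eef_pos: [0.4776, -0.1267, 0.2659]
eef_rot: [-0.004, 1.0, 0.002, -0.002]
ft_force: [-0.3, 0.0, -0.3]
finger_gap: 0.998
gripper_force: 0.0
```

Call:
{"op": "send_rows", "data": {"deltas": "0 0 0 0 0.2 0 1; 0 0 0 0 0.4 0 1; 0 0 0 0 0.6 0 1; 0 0 0 0 0.8 0 1; 0 0 0 0 1 0 1; 0 0 0 0 1 0 1"}}

```text
t: 25.68
eef_pos: [0.4777, 0.0728, 0.2659]
eef_rot: [-0.005, 1.0, 0.002, -0.001]
ft_force: [0.9, -1.0, -0.2]
finger_gap: 0.999
gripper_force: 0.0
```

Call:
{"op": "send_rows", "data": {"deltas": "0 0 0.25 -0.05 0.1 0 1; 0 0 0.5 -0.1 0.2 0 1; 0 0 0.75 -0.15 0.22 0 1; 0 0 1 -0.15 0.22 0 1; 0 0 1 -0.15 0.22 0 1; 0 0 1 -0.15 0.22 0 1"}}

```text
t: 26.18
eef_pos: [0.5081, 0.1107, 0.2662]
eef_rot: [0.245, 0.97, -0.001, -0.001]
ft_force: [0.4, -0.2, 0.1]
finger_gap: 0.999
gripper_force: 0.0
```

Call:
{"op": "send_rows", "data": {"deltas": "0 0 0.25 0 0 0 1; 0 0 0.5 0 0 0 1; 0 0 0.75 0 0 0 1; 0 0 1 0 0 0 1; 0 0 1 0 0 0 1; 0 0 1 0 0 0 1"}}

```text
t: 26.68
eef_pos: [0.5081, 0.1107, 0.267]
eef_rot: [0.476, 0.879, -0.0, -0.0]
ft_force: [-0.3, 0.2, -0.5]
finger_gap: 0.998
gripper_force: 0.0
```

Call:
{"op": "send_rows", "data": {"deltas": "0 0 0.25 0 0 0 1; 0 0 0.5 0 0 0.1 1; 0 0 0.75 0 0 0.2 1; 0 0 1 0 0 0.3 1; 0 0 1 0 0 0.3 1; 0 0 1 0 0 0.3 1; 0 0 1 0 0 0.3 1"}}

```text
t: 27.27
eef_pos: [0.5091, 0.1113, 0.2083]
eef_rot: [0.679, 0.734, 0.001, 0.0]
ft_force: [0.8, 0.2, -0.1]
finger_gap: 1.001
gripper_force: 0.0
```

```bash
python3 - <<'E'
from h import *
i=camera_info("wrist");np.save("w8.npy",i["cam_to_world"]);im=read_camera("wrist")
cv2.imwrite("pics/w8.png",cv2.resize(im[60:360,60:460],(800,600),interpolation=cv2.INTER_CUBIC))
print(get_state()["eef_pos"],get_state()["qpos"]);go(.514,.1225,.032,-5)
E
```

```text
[0.50931884 0.11141534 0.20869826] [1.93281075e-01 2.59189560e-01 1.74050663e+00 3.86852619e-05
 1.13926356e+00 1.16499953e-01]
turn [ 0.005 -0.001  0.328] shift [0.053 0.025 0.884]
```

View pics/w8.png

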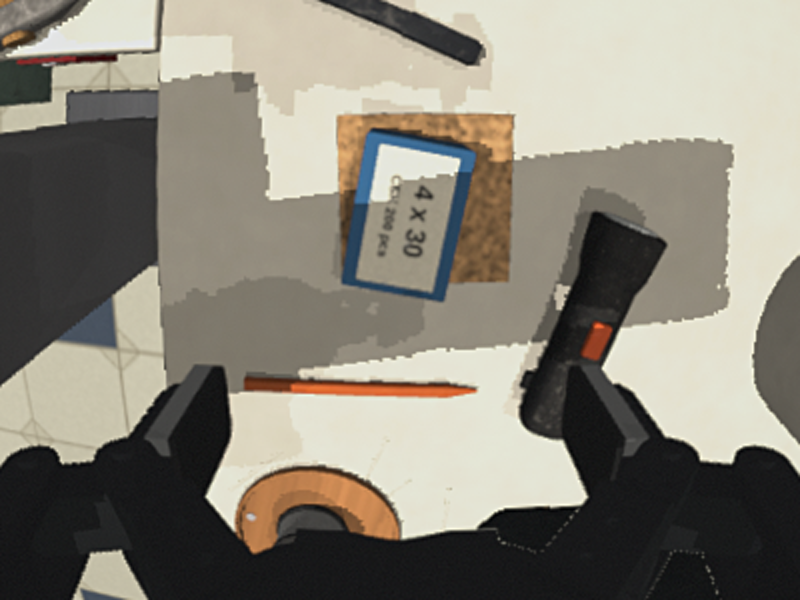

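```bash
python3 - <<'E'
from h import *
i=camera_info("wrist"); i["cam_to_world"]=np.load("w8.npy")
H=lambda u,v,z:hit("wrist",60+u/2,60+v/2,z,i)
B=np.array([H(*p,.05) for p in((370,138),(475,153),(443,300),(343,284))]); print("box",B.mean(0),B.round(4))
for k in range(4):
  d=B[(k+1)%4]-B[k]; print(np.linalg.norm(d).round(4),np.degrees(np.arctan2(d[1],d[0])).round(1))
M=B.mean(0);go(M[0],M[1],.0315,-5)
E
```

```text
box [0.51449531 0.12239068] [[0.4929 0.162 ]
 [0.5446 0.159 ]
 [0.5363 0.0819]
 [0.4841 0.0867]]
0.0518 -3.4
0.0775 -96.2
0.0524 174.8
0.0759 83.4
turn [ 0.005 -0.001  0.328] shift [0.052 0.028 0.886]
```

The box is on the mat with top corners at (370,138), (475,153), (443,300) and (343,284), at about (0.514, 0.122) and −5°. I'll grip it now.

Call:
{"op": "send_rows", "data": {"deltas": "0 0 0.2 0.05 0.028 0 1; 0 0 0.34 0.05 0.028 0.15 1; 0 0 0.34 0.05 0.028 0.3 1; 0 0 0.34 0.05 0.028 0.45 1; 0 0 0.34 0.05 0.028 0.6 1; 0 0 0.34 0.05 0.028 0.72 1; 0 0 0.34 0.05 0.028 0.81 1; 0 0 0.34 0.05 0.028 0.87 1; 0 0 0.34 0.05 0.028 0.88 1; 0 0 0.34 0.05 0.028 0.88 1", "force": 40}}

```text
t: 28.15
eef_pos: [0.5139, 0.1219, 0.0316]
eef_rot: [0.74, 0.673, 0.0, 0.0]
ft_force: [-0.6, 0.3, 0.6]
finger_gap: 1.0
gripper_force: 0.0
```

Call:
{"op": "send_rows", "data": {"deltas": "0 0 0 0 0 0 0.4; 0 0 0 0 0 0 0.4; 0 0 0 0 0 0 0.4; 0 0 0 0 0 0 0.4; 0 0 0 0 0 0 0.4; 0 0 0 0 0 0 0.4; 0 0 0 0 0 0 0.4; 0 0 0 0 0 0 0.4; 0 0 0 0 0 0 0.4"}}

```text
t: 28.9
eef_pos: [0.5142, 0.122, 0.0328]
eef_rot: [0.74, 0.672, 0.001, 0.001]
ft_force: [-0.2, -0.1, 6.1]
finger_gap: 0.637
gripper_force: 44.7
```

Call:
{"op": "send_rows", "data": {"deltas": "0 0 0 0 0 -0.1 0.4; 0 0 0 0 0 -0.25 0.4; 0 0 0 0 0 -0.4 0.4; 0 0 0 0 0 -0.5 0.4; 0 0 0 0 0 -0.5 0.4; 0 0 0 0 0 -0.5 0.4"}}

```text
t: 29.4
eef_pos: [0.5134, 0.1218, 0.1318]
eef_rot: [0.74, 0.672, 0.001, 0.0]
ft_force: [0.2, -0.7, -4.1]
finger_gap: 0.632
gripper_force: 44.4
```

```bash
python3 - <<'E'
from h import *
s=get_state();print(s["eef_pos"],s["finger_gap"],s["ft_force"]);go(.4617,.3525,.13,-4.3)
E
```

```text
[0.51343554 0.12175009 0.13184803] 0.6324618406974429 [ 0.17915998 -0.66400751 -4.14230906]
turn [ 0.004 -0.001 -0.042] shift [ 1.124 -0.368  0.009]
```

Call:
{"op": "send_rows", "data": {"deltas": "0 0 -0.04 0.15 -0.05 0 0.4; 0 0 -0.04 0.3 -0.1 0 0.4; 0 0 -0.04 0.45 -0.15 0 0.4; 0 0 -0.04 0.6 -0.2 0 0.4; 0 0 -0.04 0.75 -0.25 0 0.4; 0 0 -0.04 0.9 -0.3 0 0.4; 0 0 -0.04 1 -0.37 0 0.4; 0 0 -0.04 1 -0.37 0 0.4; 0 0 -0.04 1 -0.37 0 0.4"}}

```text
t: 30.15
eef_pos: [0.4571, 0.3281, 0.1288]
eef_rot: [0.733, 0.681, -0.002, -0.0]
ft_force: [0.5, -0.3, -4.0]
finger_gap: 0.634
gripper_force: 44.2
```

Call:
{"op": "send_rows", "data": {"deltas": "0 0 0 0.06 0 0 0.4; 0 0 0 0.124 0 0 0.4; 0 0 0 0.124 0 0.1 0.4; 0 0 0 0.124 0 0.2 0.4; 0 0 0 0.124 0 0.3 0.4; 0 0 0 0.124 0 0.37 0.4; 0 0 0 0.124 0 0.42 0.4; 0 0 0 0.124 0 0.45 0.4; 0 0 0 0.124 0 0.45 0.4; 0 0 0 0.124 0 0.45 0.4"}}

```text
t: 30.98
eef_pos: [0.4614, 0.3529, 0.0415]
eef_rot: [0.734, 0.679, 0.0, -0.0]
ft_force: [1.0, -0.7, -3.9]
finger_gap: 0.639
gripper_force: 44.2
```

```bash
python3 - <<'E'
from h import *
im=read_camera("wrist");sc=read_camera("scene")
cv2.imwrite("pics/b9.png",np.hstack([cv2.resize(im[60:360,110:410],(400,400)),cv2.resize(sc[110:210,110:210],(400,400),interpolation=cv2.INTER_CUBIC)]))
s=get_state();print(s["eef_pos"],s["ft_force"]);go(.4617,.3525,.0325,-4.3)
E
```

```text
[0.46161763 0.35318731 0.04231918] [ 0.75764717  0.86643292 -3.01999539]
turn [ 0.003 -0.003 -0.003] shift [-0.003  0.001  0.049]
```

View pics/b9.png

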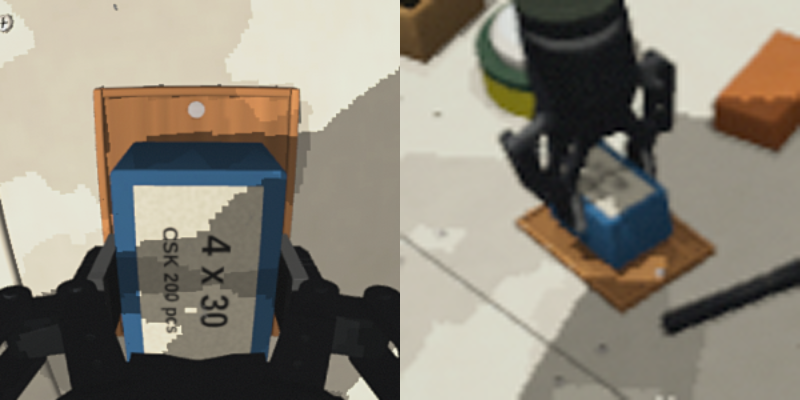

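The box is lined up with the oblong tray and sits inside its rim on both sides. I'll lower it the last bit and release.

Call:
{"op": "send_rows", "data": {"deltas": "0 0 0 0 0 0.02 0.4; 0 0 0 0 0 0.035 0.4; 0 0 0 0 0 0.045 0.4; 0 0 0 0 0 0.05 0.4; 0 0 0 0 0 0.05 0.4; 0 0 0 0 0 0.05 0.4"}}

```text
t: 31.58
eef_pos: [0.4609, 0.3527, 0.0328]
eef_rot: [0.734, 0.68, 0.0, 0.0]
ft_force: [-2.1, -2.0, 6.5]
finger_gap: 0.639
gripper_force: 45.4
```

Call:
{"op": "send_rows", "data": {"deltas": "0 0 0 0 0 0 0.7; 0 0 0 0 0 0 0.9; 0 0 0 0 0 0 1; 0 0 0 0 0 0 1; 0 0 0 0 0 0 1; 0 0 0 0 0 -0.15 1; 0 0 0 0 0 -0.35 1; 0 0 0 0 0 -0.55 1; 0 0 0 0 0 -0.75 1; 0 0 0 0 0 -0.95 1; 0 0 0 0 0 -1 1; 0 0 0 0 0 -1 1"}}

```text
t: 32.58
eef_pos: [0.4624, 0.3538, 0.2355]
eef_rot: [0.734, 0.68, 0.004, 0.0]
ft_force: [0.2, 0.1, 0.5]
finger_gap: 1.003
gripper_force: 0.0
```

Call:
{"op": "send_rows", "data": {"deltas": "0 0 0 0 -0.2 -0.1 1; 0 0 0 0 -0.4 -0.1 1; 0 0 0 0 -0.5 -0.1 1; 0 0 0 0 -0.5 -0.1 1; 0 0 0 0 -0.5 -0.1 1"}}

```text
t: 33.0
eef_pos: [0.3598, 0.3599, 0.2497]
eef_rot: [0.733, 0.68, -0.001, 0.0]
ft_force: [-0.1, 0.7, -0.7]
finger_gap: 1.004
gripper_force: 0.0
```

```bash
python3 - <<'E'
from h import *
sc=read_camera("scene")
cv2.imwrite("pics/end.png",cv2.resize(sc[100:330,110:417],(800,600),interpolation=cv2.INTER_CUBIC))
im=read_camera("wrist");cv2.imwrite("pics/endw.png",cv2.resize(im,(800,600),interpolation=cv2.INTER_CUBIC))
E
```

```text
(no output)
```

View pics/end.png

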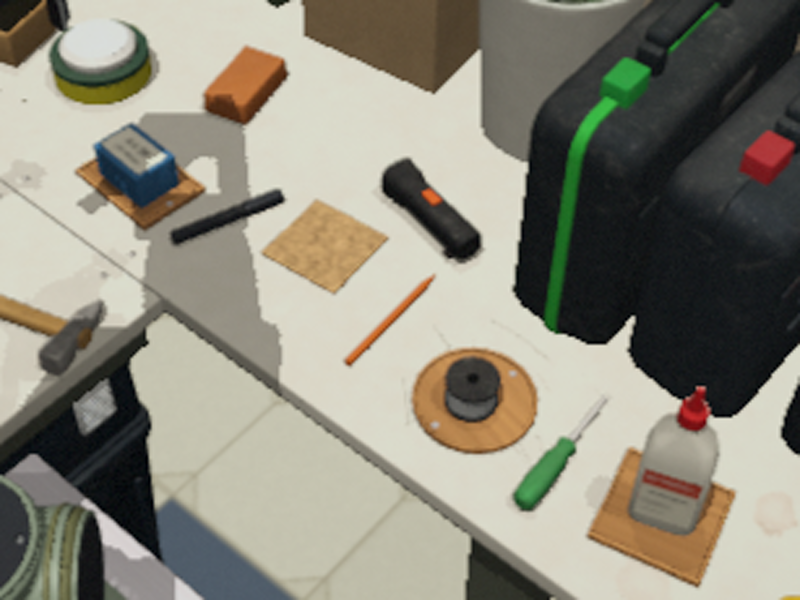

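The final view shows the box in the oblong tray at (138,175), the reel in the round tray at (473,395) and the bottle upright in the square tray at (668,510). The pencil, marker and driver are where they were.

```bash
python3 -c "
from bench import *
print(sign_off())"
```

```text
the job is handed in; nothing more can be done
None
```

The job is handed in at about 33 s: the reel is in the round tray, the glue bottle upright in the square tray and the box of screws lengthwise in the oblong tray, with the pencil, marker and screwdriver left where they lay.

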